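Re-aim the swing-arm detector and lock it

TASK

Loosen the black bar knob on top of the swivel mount, swing the detector arm counter-clockwise (seen from above) until the arm rests against the index stop clipped to the angle dial, and then retighten the knob to about 0.3 newton metres: firm, but not overtightened. Bring the arm up to the stop gently so that the stop is not pushed along the dial, and leave everything else on the bench where it is.

Things in the scene. Friction and masses are not known exactly. Their poses are not given: they have to be found in the camera images.
- swivel: Fixed base of the swivel mount: a black round dial, 240 mm across, 35 mm tall, with white angle ticks. Origin at the centre of its underside, on the bench; its z axis is the upright pivot axis of arm, knob and stop. Counter-clockwise from above is positive.
- knob_grip (a point): Clamp knob: a black upright bar 66 mm long, 14 mm thick, from 108 to 142 mm above the bench, on the pivot axis, on a 30 mm round collar. Point: on the axis, 128 mm up; x along the bar, y across its thickness, z up. Clockwise from above tightens. At the start it is free after at most 0.35 rad of loosening, then turns freely for at least 0.8 rad more.
- washer: Steel washer, 76 mm across, under the knob, pressed on the arm's hub. The hub is not true: at the stop the knob begins to grip 0.1 to 1.0 rad further clockwise than at the start, to be felt. Free, it takes 0.12 N m to turn; past its grip point about 0.8 N m more per rad (press 165 N per N m). Let go, it springs back until friction holds it (0.12 to 0.18 N m, 20 to 30 N). Origin: pivot, bench height.
- detector (a point): Detector tube, to hold for swinging the arm: an upright black cylinder 34 mm across, from 20 to 137 mm above the bench, on the aluminium arm (24 mm wide, top 60 mm up; 2 mm of play on its pivot). Point: on the tube's axis, 150 mm from the pivot, 115 mm above the bench. x points outwards from the pivot. Loose, the arm slides on the dial at about 1 N; clamped, it is held.
- swing_face (a point): Spot on the arm's counter-clockwise side face that meets the stop: 110 mm from the pivot along the arm, 12 mm to the side of its centre line, 52 mm above the bench. Axes as the arm's.
- stop_tip (a point): Tip of the steel button on the index stop, a dark steel block about 36 x 20 mm, top 74 mm up, clipped to the dial's edge counter-clockwise of the arm. It coincides with swing_face when the arm rests on the stop; x axis: where the arm then points. The stop is held by friction: over about 14 N of push at the tube drives it along the dial.
- post: Bystander: bare steel optical post on a 38 mm round foot, 62 mm tall, standing. Origin under its foot.
- lens_cell: Bystander: flat black ring, 52 mm outside, 12 mm tall, lying. Origin at the centre of its underside.
- driver: Bystander: screwdriver with black handle, lying flat. Origin at its underside near mid-length.
- bracket: Bystander: small L-shaped aluminium bracket, 50 x 40 mm, 50 mm tall. Origin under its foot plate.
- tray: Bystander: grey open parts tray, 120 x 80 x 25 mm. Origin at the centre of its underside.
- cleaner: Bystander: white plastic bottle, 48 mm across, 130 mm tall. Origin under it.
- dropper: Bystander: small amber bottle with black cap, 32 mm across, 65 mm tall. Origin under it.
There are look-alikes about, which are no part of the job. Of the things shaped like the part that bears detector, the aluminium one is meant.

How it is judged:
By the outcome, as a careful person would: the job done as asked, in the order asked, and still so for the second after the job is handed in, with the robot touching nothing.
It also fails if it takes over 72 s, if anything falls off the work surface, if the arm or the gripper's body presses on something with over 40 N, if the wrist force passes 120 N, or if a joint passes its speed limit or range.

ROBOT

A 6-joint arm with a two-finger parallel gripper is mounted at the origin on the work surface. World frame = base frame: x ahead of the robot, y to its left, z up, the work surface at z = 0. Lengths are in m, angles in rad, forces in N, time in s.
With the tool pointing down it reaches from about 0.4 to 0.925 m from the base axis. Payload 12.5 kg.
Tool frame: the origin (TCP) lies midway between the tips of the shut fingers; the grasp point (between the pads) lies arm.grasp_offset behind it (arm.grasp_offset is the distance from the TCP to the grasp point, in m); x points along the fingers, z is the direction in which the jaws open and shut, and the axes are right-handed (so a half turn about x gives the same grasp; the last joint's range is limited). The gripper opens to 95 mm and grips with 3 to 60 N. Pads are 20 mm wide; open, the fingers measure 119 mm over their backs; the gripper's body (75 mm by 180 mm) begins 59 mm behind the grasp point.
Start: joints at [1.162, 0.491, 1.559, -0, 1.092, -0.106], TCP at [0.186, 0.597, 0.215] pointing down, gripper open.
Joint ranges: [-3.1, 3.1], [-0.84, 2.19], [0.05, 2.79], [-1.13, 4.28], [0.06, 2.93], [-2.69, 2.69]. Speed limits (rad/s): [2.22, 2.22, 2.79, 3.14, 3.14, 3.14].

INTERFACE

Orientations are given as a rotation vector (axis times angle).
In Python, from bench import arm, cams, workorder gives the robot as it stands.
- The arm moves only by the tool move_arm, never from a script. Its argument "rows" is a list of rows, each a list of 3 entries, a list of its own where there are three numbers: the shift along the tool's x, y, z normalised to -1 to 1, where 1 is 20 cm, then the turn, a rotation vector about the tool's x, y, z normalised to -1 to 1, where 1 is 90 degrees, then the opening, from -1 (shut) to 1 (fully open). In form: [[[x, y, z], [ax, ay, az], claw], ...]. A call has exactly 5 rows; each row is the pose to reach, as a shift and turn from the pose commanded when the call began, along the tool's axes at that moment; what a row does not reach only later rows make up. A row lasts 1/12 s, in which the tool goes at most 41.7 mm and 7.16 degrees, less where a joint would pass 70% of its speed; a pose out of reach is approached as far as the arm can. A call with a number of a shift or a turn outside -1 to 1 is refused whole. A call with a gripper value outside its range is refused whole. The fingers move at their own pace and stop on an object; the grip force is fixed at half the most. Time passes only in rows, so rows that repeat a pose let the fingers close, or fill a call up. It gives the time, the measured TCP pose, the force and the opening at its end, in the units of the state.
- arm.state(): the state, without advancing time (a new reading comes with each control period).
- cams.read_camera(name): name is "scene" or "top"; returns a dict with "color" (420x560x3 uint8, red, green, blue), "mtx" (3x3 intrinsics, pixels), "position" and "attitude" of the camera in the world. Camera axes: x right, y down, z forward; pixel columns grow to the right and rows downward; lengths in m; the calibration is good to about 2 mm. A picture is of the moment at which its call begins. There is no depth.
- workorder.job_done(): hands the job in, once; it reports no verdict.
The state is a dict: "time_s": time; "joints": joint angles; "joint_vel": joint speeds; "tau": joint torques, N m; "eef_pos": TCP position; "eef_rot": TCP orientation; "wrist_force": force on the tool from outside, world axes, zero at the start; "moment": the same for the moment, N m; "grip_width": finger opening in m.
Only numpy, scipy, OpenCV 4.12 (cv2) and the standard library are available. Lean on these libraries where they do the work, as an engineer would, in place of code of your own. Each camera call takes 0.05 s, during which the arm holds its last target. There are 200 camera calls.

## Working session

There is one attempt and no reset: what is moved stays moved. The work goes in short steps, Python scripts to look and compute and a tool call to move; the robot and the scene stay as the last step left them, time stands still between calls to the robot, and variables do not carry over. Pictures are saved under pics/ and viewed, about 8 in all and at most 12, crops included, and the job is handed in when it is done.

Besides the shell and the picture viewer there is one more tool, called after "Emit:" as name(argument=value, ...) on one line, values as JSON. move_arm: Moves the arm, as the interface text tells. Scaled input: -1 to 1 covers 20 cm each way for a shift and 90 degrees each way for a turn. Its arguments: {"type":"object","properties":{"rows":{"type":"array"}},"required":["rows"]}

```bash
ls; mkdir -p pics
python3 - <<'E'
from bench import arm,cams
import cv2,json
print(arm.state(), arm.grasp_offset)
for n in("scene","top"):
    c=cams.read_camera(n); cv2.imwrite(f"pics/{n}0.png",c["color"][:,:,::-1]); print(n,c["mtx"],c["position"],c["attitude"])
E
```

```text
pics
{'time_s': 0.0, 'joints': array([ 1.16243945e+00,  4.91567055e-01,  1.55943229e+00, -3.05425795e-05,
        1.09170126e+00, -1.05632356e-01]), 'joint_vel': array([ 7.45543404e-04,  8.04698847e-05,  1.12970871e-03, -1.01765620e-03,
        1.47316419e-03,  2.88549157e-04]), 'tau': array([ 6.50090478e-04, -6.12653732e+01, -2.58185077e+01,  6.93249959e-02,
        4.81622654e-02, -7.76069078e-05]), 'eef_pos': array([0.18623646, 0.59636014, 0.214063  ]), 'eef_rot': array([-0.98399285,  1.33829949,  0.98302665]), 'wrist_force': array([-0.08458688,  0.02751043, -0.91826047]), 'moment': array([-0.02128626,  0.01909367, -0.01200462]), 'grip_width': 0.09528459540993268} 0.0188
scene [[545.24442636   0.         282.69226822]
 [  0.         545.24442636 201.21074723]
 [  0.           0.           1.        ]] [ 1.68585782 -1.15149515  1.17372342] [-2.03406474 -0.79417715  0.461622  ]
top [[394.88742757   0.         281.59770147]
 [  0.         394.88742757 208.02101837]
 [  0.           0.           1.        ]] [ 0.44667225 -0.02988584  1.20339016] [-2.1413998   2.18398004 -0.10966255]
```

View pics/top0.png

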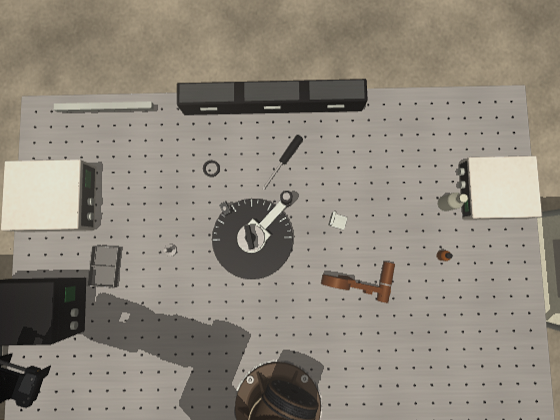

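View pics/scene0.png

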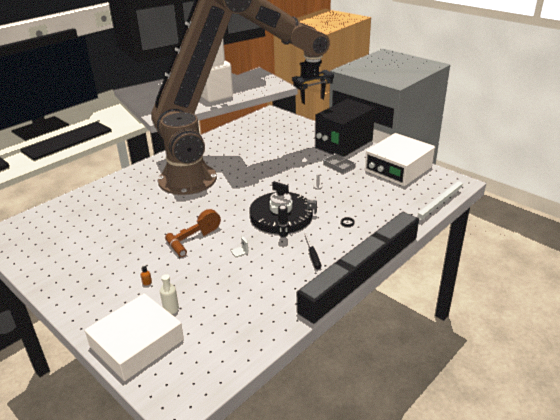

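Top view: dial about (252,238), aluminium arm with the tube at (286,197), knob bar at (251,236), stop-like block at (226,208). Look-alikes are the orange-brown arm on the bench at (325-395,283), the black lens ring (211,168) and the dropper (445,255). I choose the aluminium arm on the dial, and check it in a close crop.

```bash
python3 - <<'E'
import cv2,numpy as np
t=cv2.imread("pics/top0.png")[180:290,200:310]; s=cv2.imread("pics/scene0.png")[170:245,235:330]
a=cv2.resize(t,None,fx=5,fy=5,interpolation=cv2.INTER_CUBIC)
cv2.imwrite("pics/crop0.png",a)
E
cat > h.py <<'E'
import numpy as np,cv2
from scipy.spatial.transform import Rotation as R
from bench import arm,cams
def ray(c,u,v):
    d=np.linalg.inv(c["mtx"])@[u,v,1.]; return R.from_rotvec(c["attitude"]).as_matrix()@d
def onz(c,u,v,z):
    d=ray(c,u,v); p=np.array(c["position"]); return p+d*(z-p[2])/d[2]
def proj(c,P):
    q=R.from_rotvec(c["attitude"]).as_matrix().T@(np.array(P)-c["position"]); q=c["mtx"]@q; return q[:2]/q[2]
E
python3 - <<'E'
from h import *
c=cams.read_camera("top")
for n,u,v,z in [("dial",252,238,.035),("knob",251,236,.142),("tube",286,197,.137),("stop",226,208,.074)]: print(n,onz(c,u,v,z))
E
```

```text
dial [0.4860441  0.06574771 0.035     ]
knob [0.48784735 0.05961541 0.142     ]
tube [ 0.59223006 -0.03651549  0.137     ]
stop [0.57238555 0.13650016 0.074     ]
```

View pics/crop0.png

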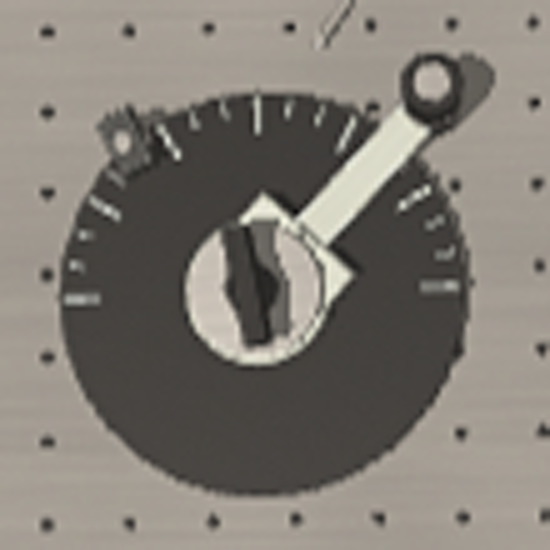

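Crop: aluminium arm runs from the washer to the black tube with its top at (432,86) in the crop. The knob bar runs from (235,225) to (257,345), and the stop block is at (125,140) on the rim, counter-clockwise of the arm.

Run:
```python
from h import *
c=cams.read_camera("top"); im=c["color"][:,:,::-1]
g=cv2.cvtColor(im,cv2.COLOR_BGR2GRAY)
sub=g[180:290,200:310]
f=lambda x,y:(200+(x+.5)/5-.5,180+(y+.5)/5-.5)
m=(sub<95).astype(np.uint8); cs,_=cv2.findContours(m,cv2.RETR_EXTERNAL,cv2.CHAIN_APPROX_NONE)
k=max(cs,key=cv2.contourArea).reshape(-1,2)
# rim points of the dial: project to z=.035, robust circle
P=np.array([onz(c,200+x,180+y,.035)[:2] for x,y in k]); 
from scipy.optimize import least_squares
r=least_squares(lambda q:np.hypot(P[:,0]-q[0],P[:,1]-q[1])-q[2],[.485,.065,.12],loss="soft_l1",f_scale=.001)
print("dial",r.x); C=r.x[:2]
w=(sub>150).astype(np.uint8)
a=onz(c,*f(235,225),.142);b=onz(c,*f(257,345),.142); print("knob",a,b,(a+b)/2,np.hypot(*(a-b)[:2]),np.degrees(np.arctan2(*(a-b)[1::-1])))
t=onz(c,*f(432,86),.137); d=t[:2]-C; print("tube",t,np.hypot(*d),np.degrees(np.arctan2(d[1],d[0])))
for n,x,y,z in[("washer",255,290,.105),("stopc",127,138,.074),("stop right edge",155,140,.06)]:
    t=onz(c,*f(x,y),z); d=t[:2]-C; print(n,t,np.hypot(*d),np.degrees(np.arctan2(d[1],d[0])))
s=arm.state(); print(R.from_rotvec(s["eef_rot"]).as_matrix(), s["time_s"])
s=cams.read_camera("scene")
for z in (.0,.035,.142): print(proj(s,[*C,z]))
```

```text
dial [0.48690725 0.06177054 0.11632487]
knob [0.51872555 0.07113574 0.142     ] [0.45419858 0.05998315 0.142     ] [0.48646206 0.06555945 0.142     ] 0.06548366780300788 9.80589942721055
tube [ 0.59277969 -0.03652675  0.137     ] 0.14446913338788628 -42.87517343951594
washer [0.48486936 0.06389518 0.105     ] 0.0029439910721639857 133.80610440917258
stopc [0.57476181 0.13937395 0.074     ] 0.11722078357238198 41.45469968399751
stop right edge [0.57484723 0.12513326 0.06      ] 0.1083894538213718 35.77359501546786
[[-2.80010083e-04 -9.54504550e-01  2.98196220e-01]
 [-6.29594848e-04  2.98196341e-01  9.54504346e-01]
 [-9.99999763e-01  7.95280372e-05 -6.84449130e-04]] 0.2
[279.8928396  215.70361574]
[279.64941158 208.03858049]
[278.87631526 183.69540695]
```

Emit:
move_arm(rows=[[[-0.2, 0, 0], [0, 0, 0], 1], [[-0.3, -0.1, -0.1], [0, 0, 0], 1], [[-0.3, -0.24, -0.23], [0, 0, 0], 1], [[-0.3, -0.38, -0.36], [0, 0, 0], 1], [[-0.3, -0.52, -0.49], [0, 0, 0], 1]])

```text
time_s: 0.67
eef_pos: [0.2566, 0.4707, 0.2748]
eef_rot: [-0.984, 1.336, 0.984]
wrist_force: [-0.3, -0.1, 0.2]
grip_width: 0.0953
```

Emit:
move_arm(rows=[[[0, -0.14, -0.13], [0, 0, 0], 1], [[0, -0.28, -0.26], [0, 0, 0], 1], [[0, -0.42, -0.39], [0, 0, 0], 1], [[0, -0.56, -0.52], [0, 0, 0], 1], [[0, -0.7, -0.66], [0, 0, 0], 1]])

```text
time_s: 1.08
eef_pos: [0.3512, 0.3027, 0.2747]
eef_rot: [-0.983, 1.337, 0.984]
wrist_force: [0.8, 0.8, -0.7]
grip_width: 0.095
```

Emit:
move_arm(rows=[[[0, -0.14, -0.13], [0, 0, 0], 1], [[0, -0.28, -0.26], [-0.06, 0, 0], 1], [[0, -0.42, -0.39], [-0.14, 0, 0], 1], [[0, -0.56, -0.52], [-0.22, 0, 0], 1], [[0, -0.7, -0.66], [-0.3, 0, 0], 1]])

```text
time_s: 1.5
eef_pos: [0.4406, 0.1448, 0.2748]
eef_rot: [-1.298, 1.149, 1.297]
wrist_force: [0.9, 1.1, -0.7]
grip_width: 0.0952
```

Emit:
move_arm(rows=[[[0, 0, 0], [0, 0, 0], 1], [[0, 0, 0], [0, 0, 0], 1], [[0, 0, 0], [0, 0, 0], 1], [[0, 0, 0], [0, 0, 0], 1], [[0, 0, 0], [0, 0, 0], 1]])

```text
time_s: 1.92
eef_pos: [0.4395, 0.1474, 0.2747]
eef_rot: [-1.294, 1.152, 1.294]
wrist_force: [0.4, 0.1, 0.5]
grip_width: 0.0949
```

```bash
cat >> h.py <<'E'
def go(p,jaw):
    """shift/turn (normalised) from measured pose to TCP p with tool down, jaw axis at jaw deg"""
    s=arm.state(); A=R.from_rotvec(s["eef_rot"]).as_matrix()
    j=np.radians(jaw); z=np.array([np.cos(j),np.sin(j),0]); x=np.array([0,0,-1.]); B=np.c_[x,np.cross(z,x),z]
    print("shift",np.round(A.T@(np.array(p)-s["eef_pos"])/.2,3),"turn",np.round(R.from_matrix(A.T@B).as_rotvec()/(np.pi/2),3),
      "pos",s["eef_pos"].round(4),"jaw",round(np.degrees(np.arctan2(A[1,2],A[0,2])),2),"F",s["wrist_force"].round(2),"M",s["moment"].round(3),"j",s["joints"].round(2),"t",round(s["time_s"],2))
E
python3 - <<'E'
from h import *
go([.486,.0645,.112],99.8)
c=cams.read_camera("scene"); im=c["color"][:,:,::-1]
cv2.imwrite("pics/s1.png",cv2.resize(im[60:260,200:360],None,fx=3,fy=3,interpolation=cv2.INTER_CUBIC))
for z in(.105,.142): print(proj(c,[.486,.0645,z]))
E
```

```text
shift [ 0.813 -0.183 -0.439] turn [-0.035  0.     0.   ] pos [0.4395 0.1474 0.2747] jaw 96.66 F [0.44 0.05 0.51] M [ 0.026  0.043 -0.01 ] j [ 0.18  0.19  1.85  0.    1.1  -1.51] t 1.92
[279.48135064 191.8913205 ]
[279.21261029 183.31952291]
```

View pics/s1.png

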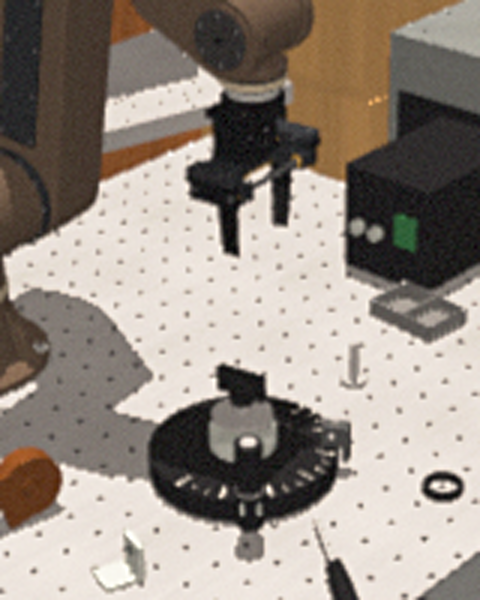

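Emit:
move_arm(rows=[[[0, -0.093, -0.2], [-0.02, 0, 0], 1], [[0, -0.186, -0.385], [-0.035, 0, 0], 1], [[0.1, -0.186, -0.434], [-0.035, 0, 0], 1], [[0.28, -0.186, -0.434], [-0.035, 0, 0], 1], [[0.4, -0.186, -0.434], [-0.035, 0, 0], 1]])

```text
time_s: 2.38
eef_pos: [0.4866, 0.0644, 0.1928]
eef_rot: [-1.333, 1.124, 1.333]
wrist_force: [0.0, 1.1, 0.1]
grip_width: 0.0949
```

Run:
```python
from h import *
go([.4865,.0655,.112],99.8)
```

```text
shift [ 0.404 -0.001  0.006] turn [-0.001  0.    -0.   ] pos [0.4866 0.0644 0.1928] jaw 99.72 F [0.01 1.09 0.14] M [0.032 0.029 0.013] j [-0.    0.33  1.91  0.    0.91 -1.74] t 2.38
```

Emit:
move_arm(rows=[[[0.15, 0, 0], [0, 0, 0], 1], [[0.3, 0, 0], [0, 0, 0], 1], [[0.4, 0, 0], [0, 0, 0], 1], [[0.41, 0, 0], [0, 0, 0], 0], [[0.41, 0, 0], [0, 0, 0], -0.3]])

```text
time_s: 2.8
eef_pos: [0.4866, 0.0651, 0.1122]
eef_rot: [-1.333, 1.125, 1.336]
wrist_force: [0.8, -0.2, 0.9]
grip_width: 0.0867
```

Run:
```python
from h import *
go([.4865,.0655,.112],99.8)
c=cams.read_camera("top"); im=c["color"][:,:,::-1]
cv2.imwrite("pics/t1.png",cv2.resize(im[180:290,200:310],None,fx=5,fy=5,interpolation=cv2.INTER_CUBIC))
```

```text
shift [0.001 0.    0.002] turn [ 0.     0.    -0.001] pos [0.4866 0.0651 0.1122] jaw 99.81 F [ 0.83 -0.25  0.95] M [ 0.085 -0.006 -0.025] j [-0.    0.45  1.99  0.    0.7  -1.74] t 2.8
```

Close on the bar.

Emit:
move_arm(rows=[[[0, 0, 0], [0, 0, 0], -0.7], [[0, 0, 0], [0, 0, 0], -0.7], [[0, 0, 0], [0, 0, 0], -0.7], [[0, 0, 0], [0, 0, 0], -0.7], [[0, 0, 0], [0, 0, 0], -0.7]])

```text
time_s: 3.27
eef_pos: [0.4871, 0.0645, 0.1131]
eef_rot: [-1.334, 1.123, 1.333]
wrist_force: [-0.8, -0.1, 0.5]
grip_width: 0.0497
```

Emit:
move_arm(rows=[[[0, 0, 0], [0, 0, 0], -1], [[0, 0, 0], [0, 0, 0], -1], [[0, 0, 0], [0, 0, 0], -1], [[0, 0, 0], [0, 0, 0], -1], [[0, 0, 0], [0, 0, 0], -1]])

```text
time_s: 3.68
eef_pos: [0.4868, 0.0649, 0.1126]
eef_rot: [-1.332, 1.123, 1.334]
wrist_force: [-3.6, 33.7, 1.7]
grip_width: 0.0165
```

Run:
```python
from h import *
go([.4865,.0655,.112],99.8)
```

```text
shift [0.003 0.001 0.003] turn [-0.001  0.001 -0.   ] pos [0.4868 0.0649 0.1126] jaw 99.74 F [-3.57 33.72  1.68] M [6.061 0.501 0.27 ] j [-0.    0.45  1.99  0.    0.7  -1.74] t 3.68
```

Emit:
move_arm(rows=[[[0, 0, 0.003], [0, 0, 0], -1], [[0, 0, 0.006], [0, 0, 0], -1], [[0, 0, 0.006], [0, 0, 0], -1], [[0, 0, 0.006], [0, 0, 0], -1], [[0, 0, 0.006], [0, 0, 0], -1]])

```text
time_s: 4.1
eef_pos: [0.4866, 0.0666, 0.1126]
eef_rot: [-1.333, 1.123, 1.335]
wrist_force: [-0.2, 8.7, -0.1]
grip_width: 0.014
```

Run:
```python
from h import *
go([.4865,.0655,.112],99.8); print(arm.state()["grip_width"])
```

```text
shift [ 0.003  0.001 -0.005] turn [-0.     0.001 -0.   ] pos [0.4866 0.0666 0.1126] jaw 99.78 F [-0.22  8.74 -0.09] M [1.562 0.122 0.138] j [ 0.    0.45  1.99  0.    0.7  -1.74] t 4.1
0.013963771357156315
```

Emit:
move_arm(rows=[[[0, 0, 0.002], [-0.03, 0, 0], -1], [[0, 0, 0.002], [-0.06, 0, 0], -1], [[0, 0, 0.002], [-0.09, 0, 0], -1], [[0, 0, 0.002], [-0.12, 0, 0], -1], [[0, 0, 0.002], [-0.15, 0, 0], -1]])

```text
time_s: 4.52
eef_pos: [0.4865, 0.0668, 0.1126]
eef_rot: [-1.502, 0.987, 1.504]
wrist_force: [-0.3, 7.4, 0.6]
grip_width: 0.0138
```

Run:
```python
from h import *
go([.4865,.0655,.112],99.8)
```

```text
shift [ 0.003  0.003 -0.006] turn [0.151 0.001 0.   ] pos [0.4865 0.0668 0.1126] jaw 113.37 F [-0.27  7.36  0.58] M [ 1.164  0.094 -0.153] j [ 0.    0.45  1.99  0.    0.7  -1.98] t 4.52
```

Emit:
move_arm(rows=[[[0, 0, 0], [-0.04, 0, 0], -1], [[0, 0, 0], [-0.08, 0, 0], -1], [[0, 0, 0], [-0.12, 0, 0], -1], [[0, 0, 0], [-0.16, 0, 0], -1], [[0, 0, 0], [-0.2, 0, 0], -1]])

```text
time_s: 4.93
eef_pos: [0.4864, 0.0669, 0.1126]
eef_rot: [-1.717, 0.775, 1.719]
wrist_force: [-1.9, 9.1, 0.8]
grip_width: 0.014
```

Run:
```python
from h import *
go([.4865,.0655,.112],99.8)
```

```text
shift [ 0.003  0.004 -0.006] turn [0.351 0.001 0.   ] pos [0.4864 0.0669 0.1126] jaw 131.4 F [-1.91  9.15  0.78] M [ 1.488  0.214 -0.241] j [ 0.    0.45  1.99  0.    0.7  -2.29] t 4.93
```

Emit:
move_arm(rows=[[[0, 0, 0.003], [-0.02, 0, 0], -1], [[0, 0, 0.003], [-0.04, 0, 0], -1], [[0, 0, 0.003], [-0.06, 0, 0], -1], [[0, 0, 0.003], [-0.06, 0, 0], -1], [[0, 0, 0.003], [-0.06, 0, 0], -1]])

```text
time_s: 5.35
eef_pos: [0.4863, 0.0671, 0.1126]
eef_rot: [-1.779, 0.706, 1.779]
wrist_force: [0.6, 5.5, -1.6]
grip_width: 0.0136
```

Run:
```python
from h import *
go([.4865,.0655,.112],99.8)
```

```text
shift [ 0.003  0.005 -0.006] turn [0.41 0.   0.  ] pos [0.4863 0.0671 0.1126] jaw 136.68 F [ 0.63  5.49 -1.55] M [0.923 0.049 0.123] j [ 0.    0.45  1.99  0.    0.7  -2.38] t 5.35
```

Emit:
move_arm(rows=[[[0, 0, 0], [0, 0, 0], 1], [[0, 0, 0], [0, 0, 0], 1], [[0, 0, 0], [0, 0, 0], 1], [[-0.15, 0, 0], [0, 0, 0], 1], [[-0.3, 0, 0], [0, 0, 0], 1]])

```text
time_s: 5.77
eef_pos: [0.4855, 0.0664, 0.1723]
eef_rot: [-1.776, 0.708, 1.783]
wrist_force: [0.9, -0.4, 0.4]
grip_width: 0.042
```

Run:
```python
from h import *
go([.5939,-.0376,.180],45.7)
```

```text
shift [-0.04   0.006 -0.751] turn [ 1.011  0.    -0.003] pos [0.4855 0.0664 0.1723] jaw 136.66 F [ 0.89 -0.36  0.38] M [0.021 0.037 0.001] j [ 0.    0.36  1.93 -0.    0.86 -2.38] t 5.77
```

Emit:
move_arm(rows=[[[-0.08, 0, -0.15], [0.078, 0, 0], 1], [[-0.08, 0, -0.3], [0.156, 0, 0], 1], [[-0.08, 0, -0.45], [0.234, 0, 0], 1], [[-0.08, 0, -0.6], [0.31, 0, 0], 1], [[-0.08, 0, -0.75], [0.39, 0, 0], 1]])

```text
time_s: 6.18
eef_pos: [0.5963, -0.0376, 0.1888]
eef_rot: [-1.353, 1.11, 1.352]
wrist_force: [0.3, 0.7, 0.8]
grip_width: 0.075
```

Emit:
move_arm(rows=[[[0, 0, 0], [0.078, 0, 0], 1], [[0, 0, 0], [0.156, 0, 0], 1], [[0, 0, 0], [0.234, 0, 0], 1], [[0, 0, 0], [0.31, 0, 0], 1], [[0, 0, 0], [0.39, 0, 0], 1]])

```text
time_s: 6.6
eef_pos: [0.5953, -0.0366, 0.1884]
eef_rot: [-0.898, 1.378, 0.898]
wrist_force: [-0.6, 0.7, -0.8]
grip_width: 0.0949
```

Emit:
move_arm(rows=[[[0, 0, 0], [0.078, 0, 0], 1], [[0, 0, 0], [0.156, 0, 0], 1], [[0, 0, 0], [0.23, 0, 0], 1], [[0, 0, 0], [0.23, 0, 0], 1], [[0, 0, 0], [0.23, 0, 0], 1]])

```text
time_s: 7.02
eef_pos: [0.5954, -0.0365, 0.1886]
eef_rot: [-0.628, 1.478, 0.628]
wrist_force: [0.0, 0.4, -0.2]
grip_width: 0.0951
```

Run:
```python
from h import *
go([.5939,-.0376,.098],45.7)
c=cams.read_camera("top"); im=c["color"][:,:,::-1]
cv2.imwrite("pics/t2.png",cv2.resize(im[180:290,200:330],None,fx=5,fy=5,interpolation=cv2.INTER_CUBIC))
```

```text
shift [ 0.453  0.001 -0.009] turn [ 0.004 -0.    -0.   ] pos [ 0.5954 -0.0365  0.1886] jaw 46.06 F [ 0.04  0.38 -0.2 ] M [-0.012  0.025  0.003] j [-0.17  0.48  1.66 -0.    1.   -0.98] t 7.02
```

Emit:
move_arm(rows=[[[0.15, 0, -0.009], [0, 0, 0], 1], [[0.3, 0, -0.009], [0, 0, 0], 1], [[0.45, 0, -0.009], [0, 0, 0], 1], [[0.45, 0, -0.009], [0, 0, 0], -0.1], [[0.45, 0, -0.009], [0, 0, 0], -0.1]])

```text
time_s: 7.48
eef_pos: [0.5938, -0.0376, 0.0981]
eef_rot: [-0.626, 1.48, 0.628]
wrist_force: [-0.0, 1.0, 0.7]
grip_width: 0.0868
```

Emit:
move_arm(rows=[[[0, 0, 0], [0, 0, 0], -0.1], [[0, 0, 0], [0, 0, 0], -0.1], [[0, 0, 0], [0, 0, 0], -0.1], [[0, 0, 0], [0, 0, 0], -0.1], [[0, 0, 0], [0, 0, 0], -0.1]])

```text
time_s: 7.9
eef_pos: [0.5945, -0.0377, 0.0995]
eef_rot: [-0.626, 1.478, 0.625]
wrist_force: [-0.9, 0.6, -0.3]
grip_width: 0.0536
```

Run:
```python
from h import *
go([.5939,-.0376,.098],45.7)
c=cams.read_camera("top"); im=c["color"][:,:,::-1]
cv2.imwrite("pics/t2.png",cv2.resize(im[170:290,200:330],None,fx=5,fy=5,interpolation=cv2.INTER_CUBIC))
```

```text
shift [ 0.008  0.002 -0.002] turn [0.002 0.001 0.001] pos [ 0.5945 -0.0377  0.0995] jaw 45.86 F [-0.89  0.64 -0.29] M [-0.061  0.042  0.   ] j [-0.17  0.58  1.75  0.    0.81 -0.97] t 7.9
```

View pics/t2.png

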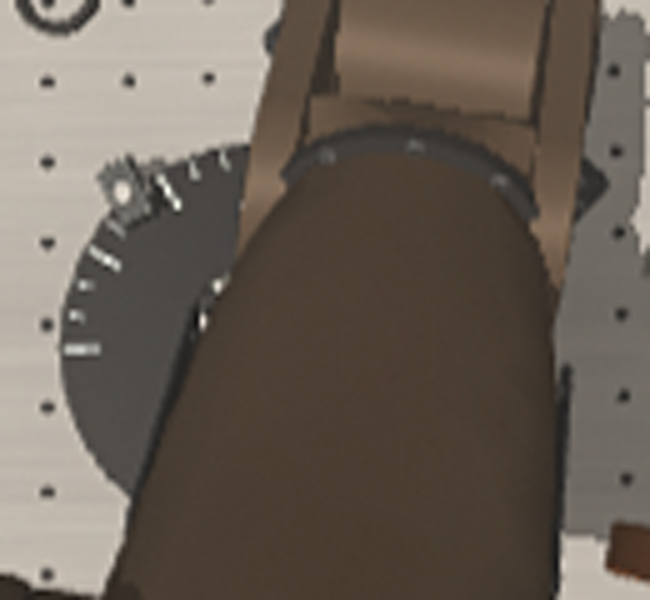

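Emit:
move_arm(rows=[[[0, 0.0018, 0.052], [-0.044, 0, 0], -0.16], [[0, 0.0073, 0.104], [-0.089, 0, 0], -0.16], [[0, 0.0164, 0.156], [-0.133, 0, 0], -0.16], [[0, 0.029, 0.207], [-0.178, 0, 0], -0.16], [[0, 0.045, 0.2565], [-0.222, 0, 0], -0.16]])

```text
time_s: 8.37
eef_pos: [0.624, 0.0054, 0.099]
eef_rot: [-0.896, 1.378, 0.895]
wrist_force: [1.0, -2.1, 0.3]
grip_width: 0.0401
```

Emit:
move_arm(rows=[[[0, 0.0018, 0.052], [-0.044, 0, 0], -0.16], [[0, 0.0073, 0.104], [-0.089, 0, 0], -0.16], [[0, 0.0164, 0.156], [-0.133, 0, 0], -0.16], [[0, 0.029, 0.207], [-0.178, 0, 0], -0.16], [[0, 0.045, 0.2565], [-0.222, 0, 0], -0.16]])

```text
time_s: 8.78
eef_pos: [0.6367, 0.0561, 0.0989]
eef_rot: [-1.159, 1.241, 1.157]
wrist_force: [-0.2, -2.8, 0.2]
grip_width: 0.0401
```

```bash
cat >> h.py <<'E'
C=np.array([.4865,.0672])
def arc():
    s=arm.state(); d=s["eef_pos"][:2]-C; r=np.hypot(*d); t=np.arctan2(d[1],d[0]); f=s["wrist_force"]
    print("r",round(r,4),"ang",np.degrees(t).round(2),"Ft",(f@[-np.sin(t),np.cos(t),0]).round(2),"Fr",(f@[np.cos(t),np.sin(t),0]).round(2),"w",s["grip_width"].round(4))
E
python3 - <<'E'
from h import *
go([.6365,.0672,.098],90); arc()
E
```

```text
shift [0.005 0.005 0.055] turn [-0.044 -0.     0.001] pos [0.6367 0.0561 0.0989] jaw 86.02 F [-0.15 -2.79  0.16] M [-0.335 -0.191  0.025] j [-0.02  0.64  1.63 -0.    0.87 -1.52] t 8.78Traceback (most recent call last):
  File "<stdin>", line 2, in <module>
  File "h.py", line 19, in arc
    print("r",round(r,4),"ang",np.degrees(t).round(2),"Ft",(f@[-np.sin(t),np.cos(t),0]).round(2),"Fr",(f@[np.cos(t),np.sin(t),0]).round(2),"w",s["grip_width"].round(4))
                                                                                                                                               ^^^^^^^^^^^^^^^^^^^^^
AttributeError: 'float' object has no attribute 'round'
```

Emit:
move_arm(rows=[[[0, 0.001, 0.039], [-0.033, 0, 0], -0.16], [[0, 0.004, 0.078], [-0.067, 0, 0], -0.16], [[0, 0.009, 0.117], [-0.1, 0, 0], -0.16], [[0, 0.016, 0.156], [-0.133, 0, 0], -0.16], [[0, 0.026, 0.194], [-0.167, 0, 0], -0.16]])

```text
time_s: 9.2
eef_pos: [0.6343, 0.0951, 0.099]
eef_rot: [-1.35, 1.112, 1.348]
wrist_force: [0.9, -1.7, -1.0]
grip_width: 0.0399
```

Emit:
move_arm(rows=[[[0, 0, 0.02], [-0.017, 0, 0], -0.16], [[0, 0.001, 0.039], [-0.033, 0, 0], -0.16], [[0, 0.002, 0.052], [-0.044, 0, 0], -0.16], [[0, 0.003, 0.065], [-0.056, 0, 0], -0.16], [[0, 0.004, 0.078], [-0.067, 0, 0], -0.16]])

```text
time_s: 9.62
eef_pos: [0.6303, 0.11, 0.0988]
eef_rot: [-1.424, 1.054, 1.423]
wrist_force: [2.7, -2.2, 1.6]
grip_width: 0.04
```

```bash
sed -i 's/s\["grip_width"\].round(4)/s["grip_width"]/' h.py
python3 - <<'E'
from h import *
arc()
c=cams.read_camera("top"); im=c["color"][:,:,::-1]
cv2.imwrite("pics/t3.png",cv2.resize(im[170:290,200:330],None,fx=5,fy=5,interpolation=cv2.INTER_CUBIC))
E
```

```text
r 0.1501 ang 16.58 Ft -2.9 Fr 1.95 w 0.03995941094988848
```

View pics/t3.png

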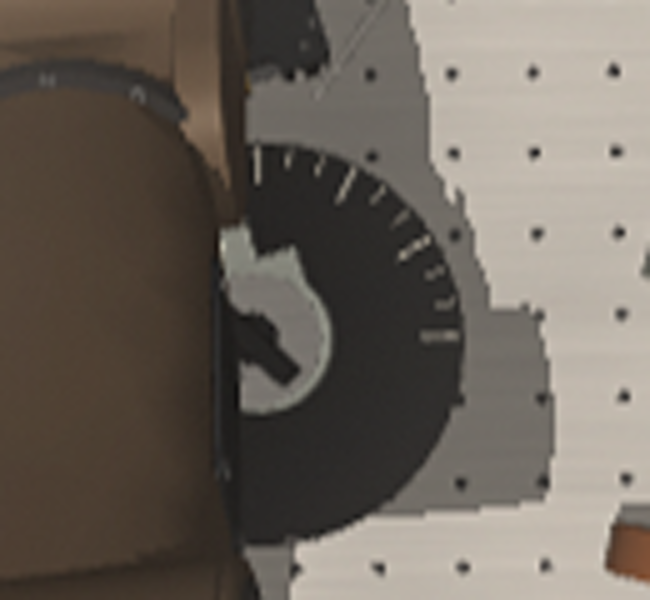

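Emit:
move_arm(rows=[[[0, 0, 0.008], [-0.007, 0, 0], -0.16], [[0, 0, 0.016], [-0.013, 0, 0], -0.16], [[0, 0, 0.024], [-0.02, 0, 0], -0.16], [[0, 0.001, 0.031], [-0.026, 0, 0], -0.16], [[0, 0.001, 0.039], [-0.033, 0, 0], -0.16]])

```text
time_s: 10.08
eef_pos: [0.6276, 0.1176, 0.0986]
eef_rot: [-1.46, 1.024, 1.46]
wrist_force: [0.7, -3.0, 1.0]
grip_width: 0.04
```

Run:
```python
from h import *
arc()
c=cams.read_camera("scene"); im=c["color"][:,:,::-1]
a=im[170:245,240:340]
cv2.imwrite("pics/s3.png",cv2.resize(a,None,fx=8,fy=8,interpolation=cv2.INTER_CUBIC))
for t in (18,24,27,30):
    t=np.radians(t)
    P=np.r_[C+.11*np.array([np.cos(t),np.sin(t)])+.012*np.array([-np.sin(t),np.cos(t)]),.052]
    q=proj(c,P); print(np.degrees(t).round(),((q-[240,170]+.5)*8-.5).round(1))
```

```text
r 0.1499 ang 19.67 Ft -3.06 Fr -0.37 w 0.03997573311600081
18.0 [553.2 311.3]
24.0 [559.2 297.8]
27.0 [561.2 291. ]
30.0 [562.6 284.1]
```

View pics/s3.png

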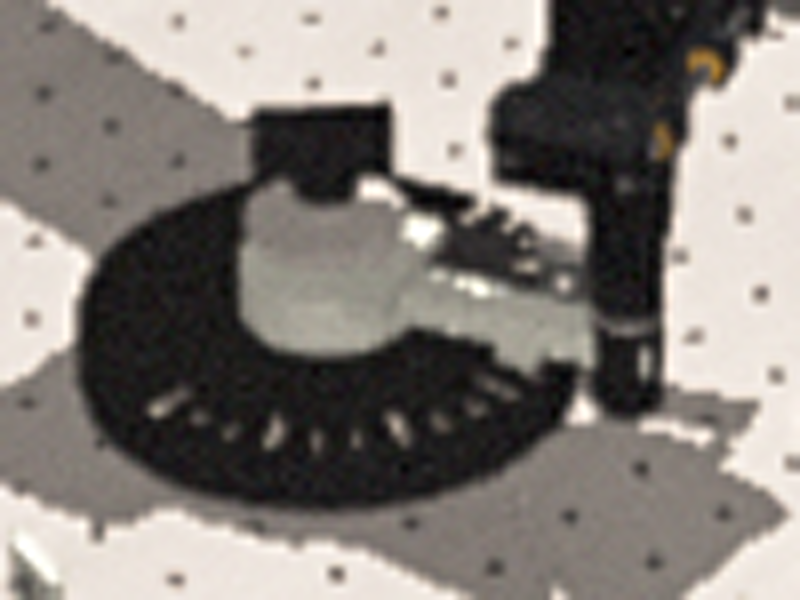

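Emit:
move_arm(rows=[[[0, 0, 0.002], [-0.002, 0, 0], -0.16], [[0, 0, 0.004], [-0.003, 0, 0], -0.16], [[0, 0, 0.006], [-0.005, 0, 0], -0.16], [[0, 0, 0.008], [-0.007, 0, 0], -0.16], [[0, 0, 0.01], [-0.009, 0, 0], -0.16]])

```text
time_s: 10.55
eef_pos: [0.627, 0.1194, 0.0986]
eef_rot: [-1.47, 1.017, 1.47]
wrist_force: [2.1, -2.3, 0.9]
grip_width: 0.0399
```

```bash
python3 -c "
from h import *
arc()"
```

```text
r 0.1499 ang 20.39 Ft -2.88 Fr 1.21 w 0.039925374140139844
```

Emit:
move_arm(rows=[[[0, 0, 0.002], [-0.002, 0, 0], -0.16], [[0, 0, 0.004], [-0.003, 0, 0], -0.16], [[0, 0, 0.006], [-0.005, 0, 0], -0.16], [[0, 0, 0.008], [-0.007, 0, 0], -0.16], [[0, 0, 0.01], [-0.009, 0, 0], -0.16]])

```text
time_s: 10.97
eef_pos: [0.6263, 0.1214, 0.0986]
eef_rot: [-1.48, 1.008, 1.48]
wrist_force: [0.0, -2.9, 0.5]
grip_width: 0.0398
```

```bash
python3 -c "
from h import *
arc()"
```

```text
r 0.1499 ang 21.18 Ft -2.75 Fr -1.04 w 0.039801081861873526
```

Emit:
move_arm(rows=[[[0, 0, 0.002], [-0.002, 0, 0], -0.16], [[0, 0, 0.004], [-0.003, 0, 0], -0.16], [[0, 0, 0.006], [-0.005, 0, 0], -0.16], [[0, 0, 0.008], [-0.007, 0, 0], -0.16], [[0, 0, 0.01], [-0.009, 0, 0], -0.16]])

```text
time_s: 11.38
eef_pos: [0.6256, 0.1232, 0.0986]
eef_rot: [-1.49, 0.999, 1.49]
wrist_force: [0.9, -2.5, 1.2]
grip_width: 0.0404
```

Emit:
move_arm(rows=[[[0, 0, 0.002], [-0.002, 0, 0], -0.16], [[0, 0, 0.004], [-0.003, 0, 0], -0.16], [[0, 0, 0.006], [-0.005, 0, 0], -0.16], [[0, 0, 0.008], [-0.007, 0, 0], -0.16], [[0, 0, 0.01], [-0.009, 0, 0], -0.16]])

```text
time_s: 11.8
eef_pos: [0.6248, 0.1251, 0.0986]
eef_rot: [-1.5, 0.991, 1.5]
wrist_force: [0.6, -1.2, 0.7]
grip_width: 0.0397
```

Emit:
move_arm(rows=[[[0, 0, 0.002], [-0.002, 0, 0], -0.16], [[0, 0, 0.004], [-0.003, 0, 0], -0.16], [[0, 0, 0.006], [-0.005, 0, 0], -0.16], [[0, 0, 0.008], [-0.007, 0, 0], -0.16], [[0, 0, 0.01], [-0.009, 0, 0], -0.16]])

```text
time_s: 12.22
eef_pos: [0.6241, 0.1269, 0.0986]
eef_rot: [-1.51, 0.982, 1.51]
wrist_force: [1.1, -1.9, 0.1]
grip_width: 0.0401
```

Emit:
move_arm(rows=[[[0, 0, 0.002], [-0.002, 0, 0], -0.16], [[0, 0, 0.004], [-0.003, 0, 0], -0.16], [[0, 0, 0.006], [-0.005, 0, 0], -0.16], [[0, 0, 0.008], [-0.007, 0, 0], -0.16], [[0, 0, 0.01], [-0.009, 0, 0], -0.16]])

```text
time_s: 12.63
eef_pos: [0.6232, 0.1288, 0.0986]
eef_rot: [-1.519, 0.973, 1.52]
wrist_force: [0.5, -1.9, 0.4]
grip_width: 0.0399
```

Emit:
move_arm(rows=[[[0, 0, 0.002], [-0.002, 0, 0], -0.16], [[0, 0, 0.004], [-0.003, 0, 0], -0.16], [[0, 0, 0.006], [-0.005, 0, 0], -0.16], [[0, 0, 0.008], [-0.007, 0, 0], -0.16], [[0, 0, 0.01], [-0.009, 0, 0], -0.16]])

```text
time_s: 13.05
eef_pos: [0.6224, 0.1306, 0.0986]
eef_rot: [-1.529, 0.964, 1.529]
wrist_force: [1.0, -1.1, 0.9]
grip_width: 0.0397
```

Emit:
move_arm(rows=[[[0, 0, 0.002], [-0.002, 0, 0], -0.16], [[0, 0, 0.004], [-0.003, 0, 0], -0.16], [[0, 0, 0.006], [-0.005, 0, 0], -0.16], [[0, 0, 0.008], [-0.007, 0, 0], -0.16], [[0, 0, 0.01], [-0.009, 0, 0], -0.16]])

```text
time_s: 13.47
eef_pos: [0.6215, 0.1323, 0.0986]
eef_rot: [-1.539, 0.955, 1.539]
wrist_force: [2.3, -0.9, -0.4]
grip_width: 0.0401
```

Emit:
move_arm(rows=[[[0, 0, 0.002], [-0.002, 0, 0], -0.16], [[0, 0, 0.004], [-0.003, 0, 0], -0.16], [[0, 0, 0.006], [-0.005, 0, 0], -0.16], [[0, 0, 0.008], [-0.007, 0, 0], -0.16], [[0, 0, 0.01], [-0.009, 0, 0], -0.16]])

```text
time_s: 13.88
eef_pos: [0.6206, 0.1342, 0.0986]
eef_rot: [-1.549, 0.946, 1.549]
wrist_force: [2.3, -1.4, -0.1]
grip_width: 0.04
```

Emit:
move_arm(rows=[[[0, 0, 0.002], [-0.002, 0, 0], -0.16], [[0, 0, 0.004], [-0.003, 0, 0], -0.16], [[0, 0, 0.006], [-0.005, 0, 0], -0.16], [[0, 0, 0.008], [-0.007, 0, 0], -0.16], [[0, 0, 0.01], [-0.009, 0, 0], -0.16]])

```text
time_s: 14.3
eef_pos: [0.6197, 0.136, 0.0986]
eef_rot: [-1.559, 0.937, 1.559]
wrist_force: [1.6, -1.2, 1.1]
grip_width: 0.0399
```

Emit:
move_arm(rows=[[[0, 0, 0.002], [-0.002, 0, 0], -0.16], [[0, 0, 0.004], [-0.003, 0, 0], -0.16], [[0, 0, 0.006], [-0.005, 0, 0], -0.16], [[0, 0, 0.008], [-0.007, 0, 0], -0.16], [[0, 0, 0.01], [-0.009, 0, 0], -0.16]])

```text
time_s: 14.72
eef_pos: [0.6188, 0.1377, 0.0986]
eef_rot: [-1.569, 0.928, 1.569]
wrist_force: [1.7, -1.8, -0.4]
grip_width: 0.0403
```

Emit:
move_arm(rows=[[[0, 0, 0.002], [-0.002, 0, 0], -0.16], [[0, 0, 0.004], [-0.003, 0, 0], -0.16], [[0, 0, 0.006], [-0.005, 0, 0], -0.16], [[0, 0, 0.008], [-0.007, 0, 0], -0.16], [[0, 0, 0.01], [-0.009, 0, 0], -0.16]])

```text
time_s: 15.13
eef_pos: [0.6179, 0.1394, 0.0986]
eef_rot: [-1.579, 0.919, 1.578]
wrist_force: [2.0, -2.3, -0.3]
grip_width: 0.0398
```

Emit:
move_arm(rows=[[[0, 0, 0.002], [-0.002, 0, 0], -0.16], [[0, 0, 0.004], [-0.003, 0, 0], -0.16], [[0, 0, 0.006], [-0.005, 0, 0], -0.16], [[0, 0, 0.008], [-0.007, 0, 0], -0.16], [[0, 0, 0.01], [-0.009, 0, 0], -0.16]])

```text
time_s: 15.55
eef_pos: [0.6173, 0.1405, 0.0988]
eef_rot: [-1.589, 0.91, 1.587]
wrist_force: [2.7, -7.3, -0.3]
grip_width: 0.0398
```

Contact: the tangential force rose from about 2.5 to 7.7 N, still under 14 N. I stop here, open and lift.

Emit:
move_arm(rows=[[[0, 0, 0], [0, 0, 0], 0.1], [[0, 0, 0], [0, 0, 0], 0.2], [[0, 0, 0], [0, 0, 0], 0.3], [[-0.15, 0, 0], [0, 0, 0], 0.3], [[-0.3, 0, 0], [0, 0, 0], 0.3]])

```text
time_s: 15.97
eef_pos: [0.6158, 0.1414, 0.1579]
eef_rot: [-1.585, 0.912, 1.592]
wrist_force: [-0.6, 0.4, 1.5]
grip_width: 0.0614
```

Emit:
move_arm(rows=[[[-0.15, 0, 0], [0, 0, 0], 0.3], [[-0.3, 0, 0], [0, 0, 0], 0.3], [[-0.4, 0, -0.1], [0, 0, 0], 0.3], [[-0.4, 0, -0.3], [0, 0, 0], 0.3], [[-0.4, 0, -0.5], [0, 0, 0], 0.3]])

```text
time_s: 16.38
eef_pos: [0.6679, 0.0552, 0.2408]
eef_rot: [-1.591, 0.906, 1.587]
wrist_force: [1.2, 0.3, 0.4]
grip_width: 0.062
```

Emit:
move_arm(rows=[[[0, 0, -0.2], [0, 0, 0], 0.3], [[0, 0, -0.4], [0, 0, 0], 0.3], [[0, 0, -0.6], [0, 0, 0], 0.3], [[0, 0, -0.7], [0, 0, 0], 0.3], [[0, 0, -0.7], [0, 0, 0], 0.3]])

```text
time_s: 16.8
eef_pos: [0.7393, -0.0698, 0.2374]
eef_rot: [-1.585, 0.913, 1.586]
wrist_force: [1.0, -0.0, 0.3]
grip_width: 0.0617
```

Run:
```python
from h import *
go([.4865,.0672,.2],130)
c=cams.read_camera("top"); im=c["color"][:,:,::-1]
cv2.imwrite("pics/t4full.png",im)
cv2.imwrite("pics/t4.png",cv2.resize(im[180:290,200:310],None,fx=5,fy=5,interpolation=cv2.INTER_CUBIC))
```

```text
shift [0.188 0.748 1.227] turn [-0.109  0.    -0.   ] pos [ 0.7393 -0.0698  0.2374] jaw 120.17 F [ 0.95 -0.02  0.34] M [0.053 0.041 0.038] j [-0.18  0.65  1.2  -0.    1.29 -2.28] t 16.8
```

View pics/t4.png

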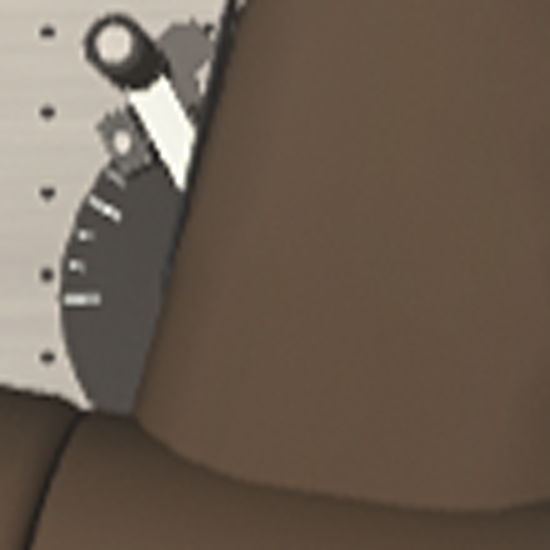

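Contact confirmed: the arm's side is against the stop, and the stop is unchanged at (125,140) with the same ticks beside it. Next I go back to the knob, left at jaw 136.7°.

Emit:
move_arm(rows=[[[0, 0.1, 0.164], [0, 0, 0], 0.3], [[0, 0.2, 0.328], [0, 0, 0], 0.3], [[0, 0.3, 0.492], [0, 0, 0], 0.3], [[0, 0.4, 0.656], [0, 0, 0], 0.3], [[0, 0.5, 0.82], [0, 0, 0], 0.3]])

```text
time_s: 17.27
eef_pos: [0.5662, 0.0271, 0.2387]
eef_rot: [-1.588, 0.909, 1.589]
wrist_force: [0.9, 1.0, -0.4]
grip_width: 0.0617
```

Emit:
move_arm(rows=[[[0, 0.1, 0.164], [-0.06, 0, 0], 0.3], [[0, 0.2, 0.328], [-0.12, 0, 0], 0.3], [[0, 0.248, 0.407], [-0.184, 0, 0], 0.3], [[0, 0.248, 0.407], [-0.184, 0, 0], 0.3], [[0, 0.248, 0.407], [-0.184, 0, 0], 0.3]])

```text
time_s: 17.68
eef_pos: [0.4842, 0.0715, 0.2394]
eef_rot: [-1.783, 0.702, 1.781]
wrist_force: [0.2, 0.5, -0.6]
grip_width: 0.0618
```

Run:
```python
from h import *
go([.4865,.0672,.1126],136.7)
c=cams.read_camera("scene"); im=c["color"][:,:,::-1]
cv2.imwrite("pics/s4.png",cv2.resize(im[130:240,230:340],None,fx=5,fy=5,interpolation=cv2.INTER_CUBIC))
for s in(-.033,.033):
  a=np.radians(46.7); print(((proj(c,[.4865+s*np.cos(a),.0672+s*np.sin(a),.142])-[230,130]+.5)*5-.5).round(1))
```

```text
shift [ 0.634  0.009 -0.023] turn [ 0.003 -0.     0.001] pos [0.4842 0.0715 0.2394] jaw 136.99 F [ 0.23  0.46 -0.58] M [0.064 0.057 0.054] j [ 0.01  0.27  1.85  0.    1.02 -2.38] t 17.68
[206.1 269.6]
[296.1 265.1]
```

View pics/s4.png

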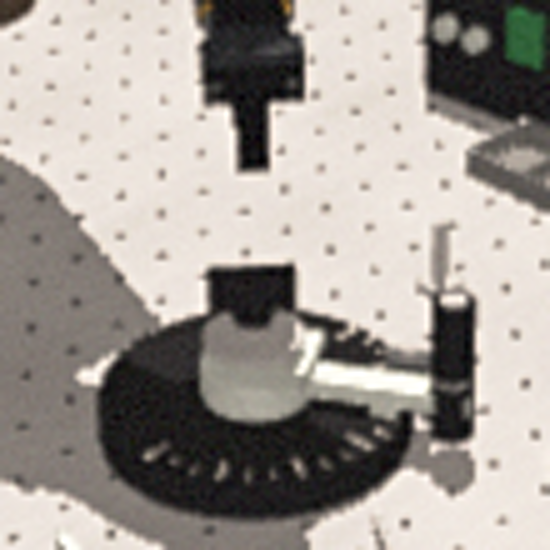

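The bar spans (206,268) to (296,264), which matches the prediction for 46.7°. Descend and grip.

Emit:
move_arm(rows=[[[0.15, 0.009, -0.023], [0, 0, 0], 0.3], [[0.3, 0.009, -0.023], [0, 0, 0], 0.3], [[0.45, 0.009, -0.023], [0, 0, 0], 0.3], [[0.6, 0.009, -0.023], [0, 0, 0], 0.3], [[0.634, 0.009, -0.023], [0, 0, 0], -0.3]])

```text
time_s: 18.15
eef_pos: [0.4862, 0.0654, 0.108]
eef_rot: [-1.776, 0.707, 1.786]
wrist_force: [-0.3, -0.3, -0.3]
grip_width: 0.0591
```

Emit:
move_arm(rows=[[[0, 0, 0], [0, 0, 0], -1], [[0, 0, 0], [0, 0, 0], -1], [[0, 0, 0], [0, 0, 0], -1], [[0, 0, 0], [0, 0, 0], -1], [[0, 0, 0], [0, 0, 0], -1]])

```text
time_s: 18.57
eef_pos: [0.4878, 0.0657, 0.113]
eef_rot: [-1.784, 0.702, 1.78]
wrist_force: [-0.1, 0.6, 0.2]
grip_width: 0.0274
```

Emit:
move_arm(rows=[[[0, 0, 0], [0, 0, 0], -1], [[0, 0, 0], [0, 0, 0], -1], [[0, 0, 0], [0, 0, 0], -1], [[0, 0, 0], [0, 0, 0], -1], [[0, 0, 0], [0, 0, 0], -1]])

```text
time_s: 18.98
eef_pos: [0.4862, 0.0668, 0.1124]
eef_rot: [-1.78, 0.703, 1.783]
wrist_force: [-7.3, 9.6, 9.3]
grip_width: 0.0141
```

```bash
cat >> h.py <<'E'
def mz(n=6):
    """average wrist readings over n camera ticks (0.05 s each)"""
    L=[]
    for _ in range(n):
        cams.read_camera("top"); s=arm.state(); L.append(np.r_[s["wrist_force"],s["moment"]])
    L=np.array(L); A=R.from_rotvec(s["eef_rot"]).as_matrix()
    print("F",L[:,:3].mean(0).round(2),"Mz",L[:,5].mean().round(3),"+-",L[:,5].std().round(3),"jaw",np.degrees(np.arctan2(A[1,2],A[0,2])).round(2),"w",round(s["grip_width"],4),"pos",s["eef_pos"].round(4),"t",s["time_s"])
E
python3 -c "
from h import *
mz(4)"
```

```text
F [-6.53  9.82  9.55] Mz -0.058 +- 0.034 jaw 136.91 w 0.0136 pos [0.4862 0.0668 0.1124] t 19.1833
```

Emit:
move_arm(rows=[[[-0.002, 0, 0.002], [0.05, 0, 0], -1], [[-0.002, 0, 0.002], [0.1, 0, 0], -1], [[-0.002, 0, 0.002], [0.15, 0, 0], -1], [[-0.002, 0, 0.002], [0.18, 0, 0], -1], [[-0.002, 0, 0.002], [0.19, 0, 0], -1]])

```text
time_s: 19.6
eef_pos: [0.4862, 0.0667, 0.1125]
eef_rot: [-1.578, 0.918, 1.581]
wrist_force: [-3.6, 6.1, 3.1]
grip_width: 0.0142
```

```bash
python3 -c "
from h import *
mz(6)"
```

```text
F [-3.57  6.76  2.65] Mz -0.144 +- 0.083 jaw 119.79 w 0.0143 pos [0.4862 0.0667 0.1125] t 19.9
```

Emit:
move_arm(rows=[[[0, 0, 0], [0.012, 0, 0], -1], [[0, 0, 0], [0.024, 0, 0], -1], [[0, 0, 0], [0.036, 0, 0], -1], [[0, 0, 0], [0.048, 0, 0], -1], [[0, 0, 0], [0.06, 0, 0], -1]])

```text
time_s: 20.32
eef_pos: [0.4862, 0.0667, 0.1125]
eef_rot: [-1.514, 0.977, 1.516]
wrist_force: [-3.3, 6.2, 3.5]
grip_width: 0.0141
```

```bash
python3 -c "
from h import *
mz(6)"
```

```text
F [-3.3   6.45  2.75] Mz -0.085 +- 0.067 jaw 114.4 w 0.0137 pos [0.4863 0.0667 0.1125] t 20.6167
```

```bash
sed -i 's/L.append(np.r_\[s\["wrist_force"\],s\["moment"\]\])/L.append(np.r_[s["wrist_force"],s["moment"],s["tau"][5]])/; s/"jaw",np.deg/"Mxy",L[:,3:5].mean(0).round(2),"tau6",L[:,6].mean().round(3),"+-",L[:,6].std().round(3),"jaw",np.deg/' h.py; python3 -c "
from h import *
mz(3)"
```

```text
F [-3.25  6.08  2.72] Mz -0.152 +- 0.023 Mxy [1.17 0.55] tau6 -0.138 +- 0.0 jaw 114.4 w 0.0139 pos [0.4862 0.0667 0.1125] t 20.7667
```

Emit:
move_arm(rows=[[[-0.001, 0, 0.003], [0.012, 0, 0], -1], [[-0.001, 0, 0.003], [0.024, 0, 0], -1], [[-0.001, 0, 0.003], [0.036, 0, 0], -1], [[-0.001, 0, 0.003], [0.048, 0, 0], -1], [[-0.001, 0, 0.003], [0.06, 0, 0], -1]])

```text
time_s: 21.18
eef_pos: [0.4863, 0.0667, 0.1125]
eef_rot: [-1.447, 1.035, 1.449]
wrist_force: [-5.1, 3.5, 2.4]
grip_width: 0.0135
```

```bash
python3 -c "
from h import *
mz(6)"
```

```text
F [-4.42  3.27  2.3 ] Mz -0.091 +- 0.071 Mxy [0.72 0.72] tau6 -0.066 +- 0.123 jaw 108.95 w 0.0138 pos [0.4863 0.0667 0.1125] t 21.4833
```

Emit:
move_arm(rows=[[[0, 0, 0], [0.01, 0, 0], -1], [[0, 0, 0], [0.02, 0, 0], -1], [[0, 0, 0], [0.03, 0, 0], -1], [[0, 0, 0], [0.04, 0, 0], -1], [[0, 0, 0], [0.05, 0, 0], -1]])

```text
time_s: 21.9
eef_pos: [0.4863, 0.0666, 0.1125]
eef_rot: [-1.392, 1.08, 1.393]
wrist_force: [-3.6, 2.7, 2.4]
grip_width: 0.0141
```

```bash
cat >> h.py <<'E'
def q():
    s=arm.state(); A=R.from_rotvec(s["eef_rot"]).as_matrix()
    print("F",s["wrist_force"].round(1),"Mz",s["moment"][2].round(3),"tau6",s["tau"][5].round(3),"v6",s["joint_vel"][5].round(3),"jaw",np.degrees(np.arctan2(A[1,2],A[0,2])).round(2),"t",s["time_s"])
E
python3 -c "
from h import *
q()
for _ in range(3): cams.read_camera('top'); q()"
```

```text
F [-3.6  2.7  2.4] Mz 0.051 tau6 -0.243 v6 0.187 jaw 104.43 t 21.9
F [-4.4  1.7  2.1] Mz 0.047 tau6 -0.125 v6 -0.032 jaw 104.35 t 21.95
F [-4.6  2.6  2.4] Mz -0.105 tau6 0.172 v6 -0.016 jaw 104.43 t 22.0
F [-4.8  2.7  2.5] Mz -0.081 tau6 -0.023 v6 -0.002 jaw 104.45 t 22.05
```

Emit:
move_arm(rows=[[[0, 0, 0], [0.01, 0, 0], -1], [[0, 0, 0], [0.02, 0, 0], -1], [[0, 0, 0], [0.03, 0, 0], -1], [[0, 0, 0], [0.04, 0, 0], -1], [[0, 0, 0], [0.05, 0, 0], -1]])

```text
time_s: 22.47
eef_pos: [0.4863, 0.0666, 0.1125]
eef_rot: [-1.335, 1.123, 1.336]
wrist_force: [-4.6, 2.8, 2.4]
grip_width: 0.0139
```

```bash
python3 -c "
from h import *
q()"
```

```text
F [-4.6  2.8  2.4] Mz 0.067 tau6 -0.243 v6 0.187 jaw 99.92 t 22.4667
```

Emit:
move_arm(rows=[[[0, 0, 0], [0.01, 0, 0], -1], [[0, 0, 0], [0.02, 0, 0], -1], [[0, 0, 0], [0.03, 0, 0], -1], [[0, 0, 0], [0.04, 0, 0], -1], [[0, 0, 0], [0.05, 0, 0], -1]])

```text
time_s: 22.88
eef_pos: [0.4863, 0.0666, 0.1125]
eef_rot: [-1.278, 1.163, 1.279]
wrist_force: [-4.7, 1.9, 2.9]
grip_width: 0.0138
```

```bash
python3 -c "
from h import *
q();mz(5)"
```

```text
F [-4.7  1.9  2.9] Mz 0.049 tau6 -0.241 v6 0.187 jaw 95.42 t 22.8833
F [-4.36  2.64  2.69] Mz -0.069 +- 0.057 Mxy [0.56 0.73] tau6 -0.033 +- 0.108 jaw 95.45 w 0.0135 pos [0.4863 0.0666 0.1125] t 23.1333
```

Emit:
move_arm(rows=[[[0, 0, 0], [0.01, 0, 0], -1], [[0, 0, 0], [0.02, 0, 0], -1], [[0, 0, 0], [0.03, 0, 0], -1], [[0, 0, 0], [0.04, 0, 0], -1], [[0, 0, 0], [0.05, 0, 0], -1]])

```text
time_s: 23.55
eef_pos: [0.4863, 0.0665, 0.1125]
eef_rot: [-1.221, 1.202, 1.222]
wrist_force: [-4.5, 1.5, 2.5]
grip_width: 0.0136
```

```bash
python3 -c "
from h import *
q();mz(5)"
```

```text
F [-4.5  1.5  2.5] Mz 0.04 tau6 -0.242 v6 0.186 jaw 90.93 t 23.55
F [-5.01  1.65  3.  ] Mz -0.077 +- 0.039 Mxy [0.5  0.73] tau6 -0.032 +- 0.108 jaw 90.95 w 0.0141 pos [0.4863 0.0665 0.1125] t 23.8
```

Emit:
move_arm(rows=[[[0, 0, 0], [0.01, 0, 0], -1], [[0, 0, 0], [0.02, 0, 0], -1], [[0, 0, 0], [0.03, 0, 0], -1], [[0, 0, 0], [0.04, 0, 0], -1], [[0, 0, 0], [0.05, 0, 0], -1]])

```text
time_s: 24.22
eef_pos: [0.4863, 0.0665, 0.1125]
eef_rot: [-1.163, 1.238, 1.164]
wrist_force: [-4.4, 1.9, 2.2]
grip_width: 0.0138
```

```bash
python3 -c "
from h import *
q()"
```

```text
F [-4.4  1.9  2.2] Mz 0.025 tau6 -0.226 v6 0.185 jaw 86.44 t 24.2167
```

Emit:
move_arm(rows=[[[0, 0, 0], [0.01, 0, 0], -1], [[0, 0, 0], [0.02, 0, 0], -1], [[0, 0, 0], [0.03, 0, 0], -1], [[0, 0, 0], [0.04, 0, 0], -1], [[0, 0, 0], [0.05, 0, 0], -1]])

```text
time_s: 24.63
eef_pos: [0.4863, 0.0665, 0.1125]
eef_rot: [-1.105, 1.273, 1.105]
wrist_force: [-3.7, 1.0, 2.8]
grip_width: 0.0135
```

```bash
python3 -c "
from h import *
q()"
```

```text
F [-3.7  1.   2.8] Mz 0.091 tau6 -0.179 v6 0.186 jaw 81.94 t 24.6333
```

Emit:
move_arm(rows=[[[0, 0, 0], [0.01, 0, 0], -1], [[0, 0, 0], [0.02, 0, 0], -1], [[0, 0, 0], [0.03, 0, 0], -1], [[0, 0, 0], [0.04, 0, 0], -1], [[0, 0, 0], [0.05, 0, 0], -1]])

```text
time_s: 25.05
eef_pos: [0.4863, 0.0664, 0.1125]
eef_rot: [-1.046, 1.305, 1.047]
wrist_force: [-5.4, 0.8, 2.2]
grip_width: 0.0137
```

```bash
python3 -c "
from h import *
q();mz(6)"
```

```text
F [-5.4  0.8  2.2] Mz 0.202 tau6 -0.117 v6 0.185 jaw 77.45 t 25.05
F [-5.23  0.78  2.91] Mz 0.055 +- 0.04 Mxy [0.33 0.74] tau6 0.078 +- 0.103 jaw 77.47 w 0.0141 pos [0.4863 0.0664 0.1125] t 25.35
```

Emit:
move_arm(rows=[[[0, 0, 0], [0.009, 0, 0], -1], [[0, 0, 0], [0.018, 0, 0], -1], [[0, 0, 0], [0.027, 0, 0], -1], [[0, 0, 0], [0.036, 0, 0], -1], [[0, 0, 0], [0.045, 0, 0], -1]])

```text
time_s: 25.77
eef_pos: [0.4863, 0.0664, 0.1125]
eef_rot: [-0.993, 1.333, 0.994]
wrist_force: [-5.5, 0.7, 3.6]
grip_width: 0.0139
```

```bash
python3 -c "
from h import *
q();mz(6)"
```

```text
F [-5.5  0.7  3.6] Mz 0.256 tau6 -0.025 v6 0.168 jaw 73.42 t 25.7667
F [-5.12  0.59  3.18] Mz 0.141 +- 0.059 Mxy [0.29 0.73] tau6 0.166 +- 0.094 jaw 73.44 w 0.0136 pos [0.4863 0.0664 0.1125] t 26.0667
```

Emit:
move_arm(rows=[[[0, 0, 0], [0, 0, 0], 0.3], [[0, 0, 0], [0, 0, 0], 0.3], [[0, 0, 0], [0, 0, 0], 0.3], [[-0.1, 0, 0], [0, 0, 0], 0.3], [[-0.25, 0, 0], [0, 0, 0], 0.3]])

```text
time_s: 26.48
eef_pos: [0.4859, 0.0664, 0.1612]
eef_rot: [-0.992, 1.335, 0.996]
wrist_force: [0.4, 0.3, 0.7]
grip_width: 0.042
```

Emit:
move_arm(rows=[[[-0.2, 0, 0], [0, 0, 0], 0.3], [[-0.4, 0, 0], [0, 0, 0], 0.3], [[-0.6, 0, 0], [0, 0, 0], 0.3], [[-0.6, 0, -0.2], [0, 0, 0], 0.3], [[-0.6, 0, -0.4], [0, 0, 0], 0.3]])

```text
time_s: 26.9
eef_pos: [0.4646, -0.0101, 0.2846]
eef_rot: [-1.0, 1.327, 0.993]
wrist_force: [0.4, -0.5, -1.5]
grip_width: 0.0619
```

Emit:
move_arm(rows=[[[0, 0, -0.2], [0, 0, 0], 0.3], [[0, 0, -0.4], [0, 0, 0], 0.3], [[0, 0, -0.6], [0, 0, 0], 0.3], [[0, 0, -0.8], [0, 0, 0], 0.3], [[0, 0, -1.0], [0, 0, 0], 0.3]])

```text
time_s: 27.32
eef_pos: [0.4063, -0.2038, 0.2827]
eef_rot: [-0.995, 1.332, 0.993]
wrist_force: [0.7, -0.3, -0.1]
grip_width: 0.062
```

Emit:
move_arm(rows=[[[0, 0, -0.2], [0, 0, 0], 0.3], [[0, 0, -0.4], [0, 0, 0], 0.3], [[0, 0, -0.6], [0, 0, 0], 0.3], [[0, 0, -0.6], [0, 0, 0], 0.3], [[0, 0, -0.6], [0, 0, 0], 0.3]])

```text
time_s: 27.73
eef_pos: [0.3722, -0.3187, 0.2821]
eef_rot: [-0.991, 1.333, 0.992]
wrist_force: [0.4, 1.2, -0.3]
grip_width: 0.0618
```

Run:
```python
from h import *
q()
c=cams.read_camera("top"); im=c["color"][:,:,::-1]
b=cv2.imread("pics/top0.png")
g=lambda i:cv2.resize(i[175:280,200:280],None,fx=5,fy=5,interpolation=cv2.INTER_CUBIC)
cv2.imwrite("pics/t5.png",np.hstack([g(b),g(im)]))
```

```text
F [ 0.4  1.2 -0.3] Mz -0.006 tau6 -0.336 v6 0.021 jaw 73.26 t 27.7333
```

View pics/t5.png

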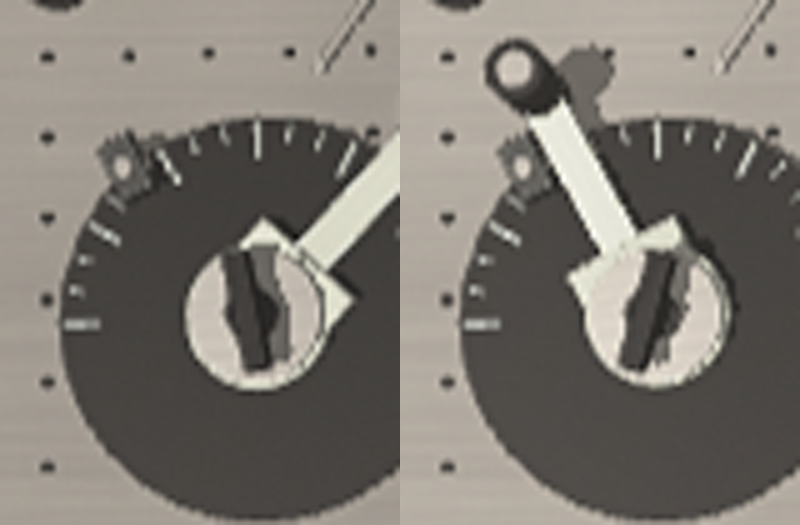

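The right half shows the arm lying against the stop. The stop and ticks are where they were at the start, and the tube is at the same pixel as before tightening. Handing in.

```bash
python3 -c "
from h import *
from bench import workorder
c=cams.read_camera('top')
t=onz(c,222.6,188.2,.137)[:2]-C; print(np.hypot(*t),np.degrees(np.arctan2(t[1],t[0])))
print(workorder.job_done())"
```

```text
0.15034455779306138 27.36228050614473
the job is handed in; nothing more can be done
None
```

The job is handed in: the knob was loosened, the arm swung to the stop, and the knob retightened to roughly 0.3 N m. It took about 28 s of the 72 s allowed.

- **Loosening:** I turned the knob about 37° (0.64 rad) counter-clockwise. That is past the 0.35 rad at which it must be free.
- **Swing:** I pushed the arm about 72° counter-clockwise with loosely set jaws. It met the stop at about 8 N of push, below the 14 N that would drive the stop along the dial.
- **Tightening:** The knob began to grip at about 86° jaw angle. I turned it 13° further, until the torque was about 0.18–0.21 N m above free running. Added to the stated 0.12 N m of free friction, that makes about 0.30–0.33 N m.

**Last checks:**
- The final picture shows the arm against the stop. The stop is at the same place on the dial as at the start, and the tube did not move while I tightened.
- The measured tube radius is 150 mm, as given. Its angle is 27.4° in the image, against about 28.1° from the contact pose. That is within image error, but a gap of a millimetre or so at the stop cannot be ruled out.
- The wrist moment reading was noisy (about ±0.07 N m) and had an offset. The torque therefore rests on the difference from free running, backed by the joint-6 torque and the angle past the grip point.
- I did not compare the positions of the other things on the bench in the images. No unexpected contact force appeared in the readings.

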